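# Snap the dust cap onto the up-looking camera lens

## Task

The probe station is being packed for shipping and one of its two upright camera lenses is still bare. Pick up the round push-on dust cap that lies open side down on the table, set it squarely over the bare lens and press it down, without ramming it, until it clicks past the lens's front ring; keep on pressing after the click so that it sits fully home, and finish while still holding the cap pressed down onto the lens. Leave the other loose things on the table where they are.

Things in the scene. Friction and masses are not known exactly. Their poses are not given: they have to be found in the camera images.
- cap_center (a point): centre (half-way up) of the dust cap: black plastic, round, flat closed top, finely ribbed side, 52 mm across, 23 mm high, open below, about 42 g. It lies on the table closed top up, this point 11.5 mm above the table; z axis up out of the top. It is the only loose closed cap of this width: the smaller cap (32 mm) and the open ring (50 mm, no top) do not fit.
- cap_seat (a point): centre of the underside of the cap's closed top, inside the cap, 6.5 mm above cap_center: the face that comes to rest on the lens rim; z axis as the cap's. The skirt below it is 46 mm wide inside and 18 mm deep, with four sprung snap tabs 6.5 mm above the open edge that leave 36 mm between them.
- cap: the dust cap as a whole with its four tabs; origin at the centre of its open lower edge, z axis up out of the closed top. As it is pushed down, the tabs meet the lens's lead-in when cap_seat is about 8 mm above lens_rim, the push rises to about 10 N, at about 4 mm the tabs pass the ring and the push suddenly drops (the tabs even draw the cap down with some 5 N), and at 0 its top rests hard on the rim: home.
- lens_rim (a point): centre of the flat front rim of the bare lens, which points straight up, 0.215 to 0.235 m above the table; z axis up. Lens and stand are fixed. The front is a cone, 31 mm across at the rim, widening to a 40 mm ring 7 mm below, with a 33 mm groove behind it. The barrel is at most 41 mm across down to 60 mm below the rim; the 51 mm wide clamp ring and the stand lie lower.
- lens: the bare lens unit as a whole, fixed: dark red camera box 44 mm square, black lens tube upright on it, glass showing at the top; origin at the centre of the camera's underside, 165 mm below the rim. The other upright lens of the same make, on the other side of the table, wears its cap already and needs nothing; its top is at most 0.24 m high.
- mount_cap: small black disc-shaped cap, 32 mm across and 12 mm high, loose; to be left alone. Origin at the centre of its underside.
- hood_ring: black open ring, 50 mm across, 20 mm high, loose; to be left alone. Origin at the centre of its underside.
- filter_case: flat round grey filter case, 68 mm across and 12 mm high, loose; to be left alone. Origin at the centre of its underside.
- driver: screwdriver 160 mm long lying on the table, loose; to be left alone.
- post_puck: short steel post 60 mm high on a round foot of 38 mm, loose; to be left alone. Origin at the centre of its underside.
- cleaner: small amber bottle of lens cleaner, 34 mm across and 85 mm high, loose; to be left alone. Origin at the centre of its underside.
- screw_tray: white open tray 85 x 60 x 18 mm with screws, loose; to be left alone. Origin at the centre of its underside.
Mind the look-alikes: they are no part of the job. What is shaped like the cap but orange or turquoise is not meant.

How it is judged:
By the outcome, as a careful person would: the job done as asked, in the order asked, and still so for the second after the job is handed in, while the arm keeps its last pose, push and grip.
It also fails if it takes over 67 s, if anything falls off the work surface, if the arm or the gripper's body presses on something with over 40 N, if the wrist force passes 120 N, or if a joint passes its speed limit or range.

## Robot

A 6-joint arm with a two-finger parallel gripper is mounted at the origin on the work surface. World frame = base frame: x ahead of the robot, y to its left, z up, the work surface at z = 0. Lengths are in mm, angles in rad, forces in N, time in s.
With the tool pointing down it reaches from about 300 to 1000 mm from the base axis. Payload 5.1 kg.
Tool frame: the origin (TCP) lies between the finger pads; the fingertips stand 19 mm ahead of it and the grasp point (between the pads) is the TCP (finger_overhang is the distance from the TCP to the fingertips, in mm); y points along the fingers, x is the direction in which the jaws open and shut, and the axes are right-handed (so a half turn about y gives the same grasp; the last joint's range is limited). The gripper opens to 95 mm and grips with 3 to 60 N. Pads are 20 mm wide; open, the fingers measure 119 mm over their backs; the gripper's body (75 mm by 180 mm) begins 59 mm behind the grasp point.
Start: joints at [1.078, 0.124, 1.65, -0, 1.367, -0.083], TCP at [258.996, 596.159, 233.656] pointing down, gripper open.
Joint ranges: [-2.61, 2.61], [-1.02, 2.33], [0.03, 2.71], [-1.35, 4.49], [0.32, 2.68], [-2.91, 2.91]. Speed limits (rad/s): [2.57, 2.57, 3.14, 3.14, 3.14, 3.14].

## Interface

Orientations are given as a unit quaternion [x, y, z, w].
In Python, from bench import * gives the robot as it stands.
- The arm moves only by the tool apply_moves, never from a script. Its argument "steps" is a list of rows, each an object of numbers: "dx", "dy", "dz": the shift along the tool's x, y, z in mm; "wx", "wy", "wz": the turn, a rotation vector about the tool's x, y, z in rad; "fingers": the opening, from -1 (shut) to 1 (fully open), so that 0 is half open. In form: [{"dx": .., "dy": .., "dz": .., "wx": .., "wy": .., "wz": .., "fingers": ..}, ...]. A call has 1 to 10 rows; each row shifts and turns the commanded pose from where the row before left it, along the tool's axes as they then stand; what a row does not reach is not made up. A row lasts 1/12 s, in which the tool goes at most 41.7 mm and 7.16 degrees, less where a joint would pass 70% of its speed; a pose out of reach is approached as far as the arm can. A call is refused whole if a number of a shift passes 41.7 or a number of a turn 0.125, either way. A call with a gripper value outside its range is refused whole. The fingers move at their own pace and stop on an object; "squeeze" is the grip in N (left out, the last holds). Time passes only in rows, so rows that do not move let the fingers close. It gives the time, the measured TCP pose, the force and the opening at its end, in the units of the state.
- get_state(): the state, without advancing time (a new reading comes with each control period).
- get_image(name): name is "scene" or "top" or "wrist"; returns a dict with "pixels" (420x560x3 uint8, blue, green, red), "range_z" (420x560 float32, mm along the optical axis (not along the pixel's ray), 0 where there is no reading), "fx", "fy", "cx", "cy" (pixels), "k1" (the pictures are not rectified: a ray, as slopes to the right and down, at radius r is drawn at 1 + k1 r^2 times it, then the intrinsics apply), "R" (3x3) and "t" (3): a world point X has camera coordinates R X + t. Camera axes: x right, y down, z forward; pixel columns grow to the right and rows downward; lengths in mm; the calibration is good to about 2 mm. A picture is of the moment at which its call begins.
- job_done(): hands the job in, once; it reports no verdict.
Trained networks look in a picture, given as the dict that the camera call returned (one of the last four; its "shot" number tells which), for a name from the list of things; names that differ only in an ending like _2 or _b are one class to them, and where a whole thing is asked for, a point or a joint stands for the part that bears it (a point fixed in the world has none). Each returns a list of dicts, best first, with "p" (0 to 1); they miss things now and then, are a little off and sometimes report something else, mostly with a low value. They report only what shows in the picture. A call takes as long as a camera call. They do not tell look-alikes from the thing itself.
- spot_in(picture, label): "bbox" ([left, top, right, bottom] in pixels, round what is visible of it).
- mark_of(picture, label): "point" ([column, row] in pixels: a listed point, or the origin of a listed thing).
The state is a dict: "t": time; "joint_pos": joint angles; "qd": joint speeds; "tau": joint torques, N m; "ee_pos": TCP position; "ee_rot": TCP orientation; "contact_force": force on the tool from outside, world axes, zero at the start; "ft_torque": the same for the moment, N m; "grip_width": finger opening in mm.
Only numpy, scipy, OpenCV 4.12 (cv2) and the standard library are available. Lean on these libraries where they do the work, as an engineer would, in place of code of your own. Each camera call takes 0.05 s, during which the arm holds its last target.

## Working session

There is one attempt and no reset: what is moved stays moved. The work goes in short steps, Python scripts to look and compute and a tool call to move; the robot and the scene stay as the last step left them, time stands still between calls to the robot, and variables do not carry over. Pictures are saved under pics/ and viewed, and the job is handed in when it is done.

Besides the shell and the picture viewer there is one more tool, called after "Call:" as name(argument=value, ...), one argument or row to a line, values as JSON. apply_moves: Moves the arm, as the interface text tells. Its arguments: {"type":"object","properties":{"steps":{"type":"array"},"squeeze":{"type":"number"}},"required":["steps"]}

```bash
mkdir -p pics; ls; cat > h.py <<'E'
from bench import *
import numpy as np, cv2
def ray(im,px):
    u,v=px; xd=(u-im["cx"])/im["fx"]; yd=(v-im["cy"])/im["fy"]
    x,y=xd,yd
    for _ in range(20):
        s=1+im["k1"]*(x*x+y*y); x,y=xd/s,yd/s
    return np.array([x,y,1.])
def world(im,px,z=None,depth=None):
    R=np.array(im["R"]);t=np.array(im["t"]).ravel()
    d=R.T@ray(im,px); c=-R.T@t
    if depth is not None: return c+d*depth
    return c+d*(z-c[2])/d[2]
def cloud(im):
    R=np.array(im["R"]);t=np.array(im["t"]).ravel()
    H,W=im["range_z"].shape
    uu,vv=np.meshgrid(np.arange(W),np.arange(H))
    xd=(uu-im["cx"])/im["fx"]; yd=(vv-im["cy"])/im["fy"]; x,y=xd.copy(),yd.copy()
    for _ in range(20):
        s=1+im["k1"]*(x*x+y*y); x,y=xd/s,yd/s
    Z=im["range_z"]; P=np.stack([x*Z,y*Z,Z],-1)
    Wd=(P-t)@R
    Wd[Z<=0]=np.nan
    return Wd
E
python3 - <<'E'
from h import *
print(get_state())
for n in ("scene","top","wrist"):
    im=get_image(n); cv2.imwrite(f"pics/{n}0.png",im["pixels"])
    print(n,im["fx"],im["cx"],im["cy"],im["k1"], (-np.array(im["R"]).T@np.array(im["t"]).ravel()).round(0))
    for l in ("cap_center","lens_rim"):
        print(l,[(r["p"],np.round(r["point"],1)) for r in mark_of(im,l)])
    for l in ("cap","lens","hood_ring","mount_cap"):
        print(l,[(r["p"],np.round(r["bbox"])) for r in spot_in(im,l)])
print(get_state()["t"])
E
```

```text
pics
{'t': 0.0, 'joint_pos': array([ 1.07841988e+00,  1.24524600e-01,  1.65167892e+00, -8.51826903e-06,
        1.36752935e+00, -8.26171527e-02]), 'qd': array([ 0.00035768, -0.00028931,  0.00186043,  0.0005563 , -0.00017229,
        0.00054362]), 'tau': array([ 3.43802722e-04, -4.17601132e+01, -3.59929633e+01,  7.75867025e-02,
        4.93058190e-02, -2.04876646e-04]), 'ee_pos': array([258.69923449, 595.62904032, 232.37150961]), 'ee_rot': array([ 0.5916307 ,  0.38715496, -0.38848177, -0.59090276]), 'contact_force': array([ 0.97261589,  0.28404085, -0.69810447]), 'ft_torque': array([-0.01920825, -0.04354141,  0.01367304]), 'grip_width': 95.40464561568712}
scene 520.3747643736231 276.4789645038429 206.7357412380826 -0.07981894178405557 [1065. -863. 1243.]
cap_center [(0.67, array([236.8, 233.5])), (0.54, array([276.1, 232.1])), (0.52, array([250.6, 214.6])), (0.49, array([289.4, 210.7]))]
lens_rim [(0.76, array([338.9, 141.3])), (0.38, array([331.9, 266.2]))]
cap [(0.79, array([267., 225., 288., 246.])), (0.79, array([285., 204., 299., 219.])), (0.78, array([227., 226., 244., 242.])), 
[... 552 characters left out ...]
46.8, 241.1])), (0.28, array([289.4, 167.5]))]
lens_rim [(0.96, array([173.1, 202.8]))]
cap [(0.81, array([240., 230., 260., 247.])), (0.78, array([308., 264., 322., 283.])), (0.56, array([269., 266., 287., 289.])), (0.53, array([278., 225., 298., 244.])), (0.19, array([333., 259., 351., 316.]))]
lens [(0.88, array([169., 192., 207., 224.])), (0.19, array([278., 156., 304., 182.]))]
hood_ring [(0.57, array([252., 181., 268., 199.])), (0.29, array([332., 258., 350., 319.]))]
mount_cap [(0.73, array([315., 191., 329., 203.]))]
wrist 306.3612301273254 277.46445216611477 207.8131292009547 -0.0588899152098696 [184. 629. 384.]
cap_center []
lens_rim []
cap []
lens []
hood_ring []
mount_cap []
1.05
```

View pics.

View pics/scene0.png

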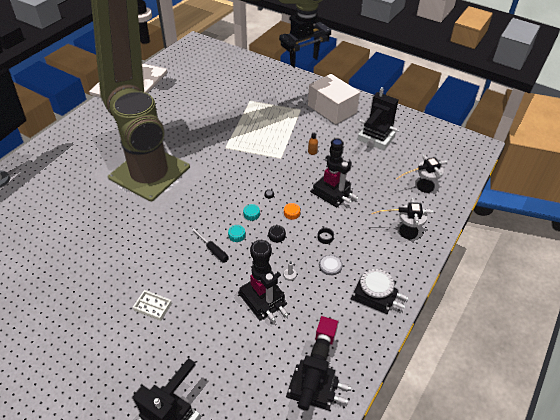

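View pics/top0.png

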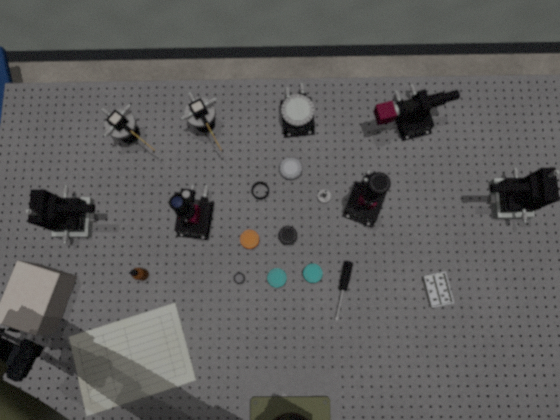

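View pics/wrist0.png

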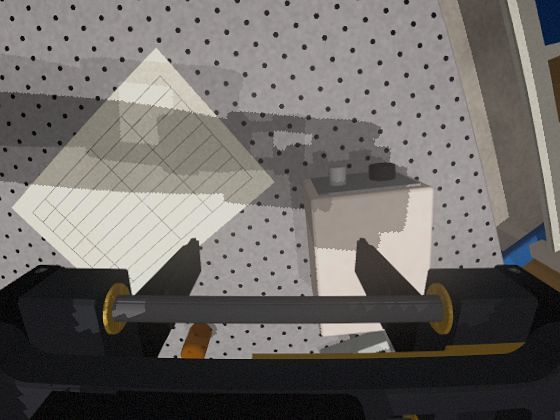

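```bash
python3 - <<'E'
import cv2,numpy as np
a=cv2.imread("pics/top0.png")[150:300,150:360]; b=cv2.imread("pics/scene0.png")[180:255,215:345]
cv2.imwrite("pics/top0c.png",cv2.resize(a,None,fx=3.8,fy=3.8,interpolation=cv2.INTER_CUBIC))
cv2.imwrite("pics/scene0c.png",cv2.resize(b,None,fx=6,fy=6,interpolation=cv2.INTER_CUBIC))
E
```

```text
(no output)
```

View pics/top0c.png

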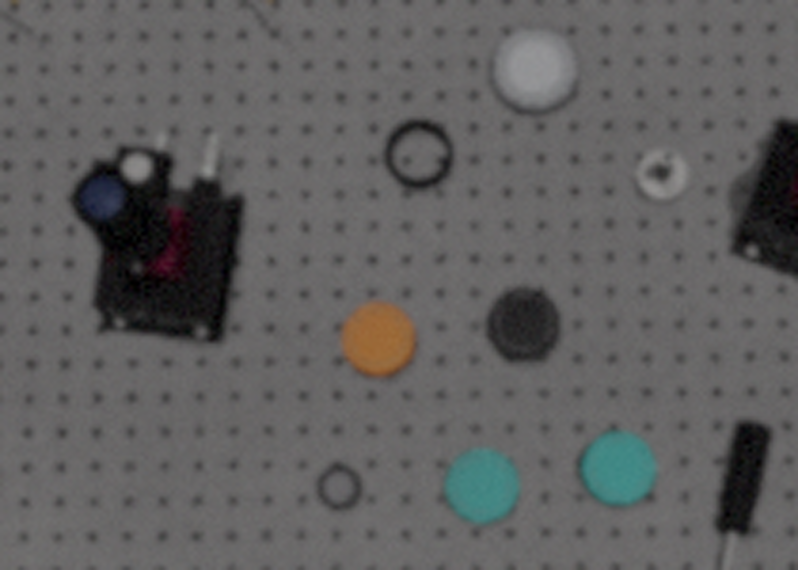

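View pics/scene0c.png

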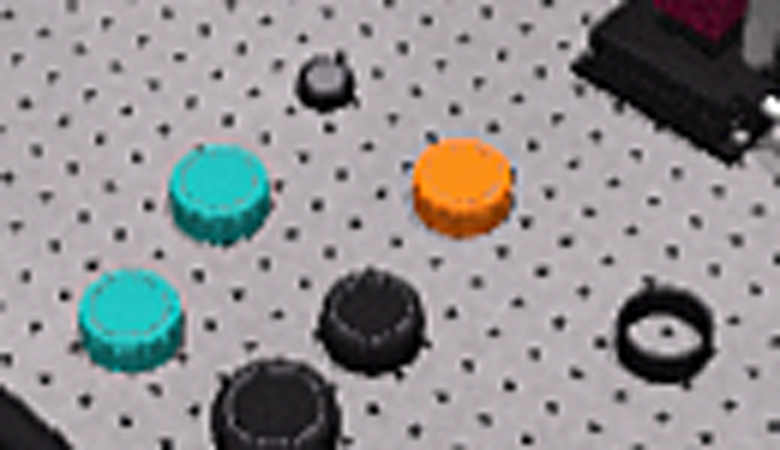

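Black candidates in the top picture are the closed 52 mm disc at (288,235), the open ring at (260,190) and the small cap at (239,278). The orange one (249,239) and the turquoise ones (277,277) and (313,273) are the wrong colour. The disc at (288,235) is closed, black and ribbed, so it is the cap. The bare lens, with blue glass showing, is at about (177,202). The other lens at (377,183) is already capped.

```bash
python3 - <<'E'
from h import *
from scipy.spatial.transform import Rotation as Ro
top=get_image("top"); sc=get_image("scene")
C=cloud(top);D=cloud(sc)
for n,im,P,px in (("top",top,C,(287.5,235.5)),("sc",sc,D,(277,230))):
    w=world(im,px,z=23); print(n,"cap",w.round(1))
    m=(np.hypot(P[...,0]-w[0],P[...,1]-w[1])<40)&(P[...,2]>14)&(P[...,2]<32)
    Q=P[m]; print(m.sum(),np.median(Q,0).round(1),Q.min(0).round(1),Q.max(0).round(1), ((Q.min(0)+Q.max(0))/2).round(1))
    g=cv2.cvtColor(im["pixels"],cv2.COLOR_BGR2GRAY)
w=world(top,(176.5,202),z=225);print("lens top",w.round(1))
for n,im,P in (("top",top,C),("sc",sc,D)):
    m=(np.hypot(P[...,0]-w[0],P[...,1]-w[1])<40)&(P[...,2]>195)&(P[...,2]<260)
    Q=P[m]; print(n,m.sum(),np.median(Q,0).round(1),Q.min(0).round(1),Q.max(0).round(1))
    for q in [5,50,95]: print(np.percentile(Q,q,axis=0).round(1))
for l in("lens_rim",):
    for im in(top,sc):
        for r in mark_of(im,l):
            print(r["p"],np.round(r["point"],1),world(im,r["point"],z=225).round(1))
for im in(top,sc):
    for r in mark_of(im,"cap_center"): print(r["p"],np.round(r["point"],1),world(im,r["point"],z=11.5).round(1))
# table height check
t=C[C[...,2]<60]; print("table z",np.median(t[:,2]))
m=(C[...,2]>60); print("tall (top) near path:")
lab,n2=None,None
num,lb,st,ce=cv2.connectedComponentsWithStats(m.astype(np.uint8))
for i in range(1,num):
    if st[i,4]>25:
        Q=C[lb==i]; print(st[i],np.nanmin(Q,0).round(),np.nanmax(Q,0).round())
R=Ro.from_quat(get_state()["ee_rot"]).as_matrix(); print(R.round(3))
E
```

```text
top cap [521.5   1.   23. ]
284 [524.8   2.3  22.1] [498.9 -22.3  15.2] [551.4  27.1  28.4] [525.1   2.4  21.8]
sc cap [522.8   7.4  23. ]
205 [526.   -1.1  23.3] [498.  -27.   14.1] [550.6  27.2  30.5] [5.243e+02 1.000e-01 2.230e+01]
lens top [572.3 257.  225. ]
top 249 [573.6 255.1 218.3] [556.6 238.6 195.1] [594.3 277.5 225.1]
[558.6 240.9 197.1]
[573.6 255.1 218.3]
[590.  272.  222.9]
sc 165 [578.8 252.  217.5] [555.6 239.5 195. ] [594.5 277.6 228.2]
[560.7 242.  196.4]
[578.8 252.  217.5]
[592.2 272.7 224.8]
0.69 [176.3 202.3] [571.6 257.4 225. ]
0.81 [287.6 236.5] [520.4   0.8  11.5]
0.68 [311.2 272.3] [421.9 -61.9  11.5]
0.62 [246.7 238.3] [516.7 113.4  11.5]
0.61 [278.8 275.2] [414.9  25.8  11.5]
0.76 [233.7 230.7] [407.2 -59.6  11.5]
0.73 [288.7 211.1] [506.6 102.4  11.5]
0.56 [277.4 234.3] [528.    1.8  11.5]
0.52 [251.9 210.8] [407.4  39.4  11.5]
table z -1.6333094379230977
tall (top) near path:
[ 373   89   87   36 1510] [ 808. -460.   60.] [ 896. -232.  144.]
[181  92  41  58 825] [753. 178.  69.] [909. 286. 120.]
[281  94  33  32 758] [824. -74.  60.] [917.  15.  70.]
[102 104  53  46 847] [755. 361.  71.] [874. 501. 121.]
[ 489  167   71   55 2106] [ 545. -661.   60.] [ 665. -507.  204.]
[357 171  33  38 781] [ 580. -235.   61.] [ 665. -182.  238.]
[  26  185   70   45 2013] [539. 487.  60.] [659. 641. 206.]
[169 188  32  36 807] [542. 232.  60.] [627. 286. 225.]
[   0  260   69  160 6600] [175. 323.  60.] [455. 725. 606.]
[130 268  12  10  72] [411. 385.  60.] [434. 407.  88.]
[281 415  22   5  72] [ 64. -27.  61.] [105.  22. 242.]
[[ 0.398 -0.    -0.917]
 [ 0.917 -0.     0.398]
 [-0.    -1.     0.   ]]
```

```bash
cat >> h.py <<'E'
from scipy.spatial.transform import Rotation as Ro
def tool():
    s=get_state(); return np.array(s["ee_pos"]),Ro.from_quat(s["ee_rot"]).as_matrix(),s
E
python3 - <<'E'
from h import *
im=get_image("wrist"); p,R,s=tool()
Rc=np.array(im["R"]); c=-Rc.T@np.array(im["t"]).ravel()
print("cam in tool",(R.T@(c-p)).round(1)); print("cam axes in tool\n",(Rc@R).round(3))
# TCP px
for d in (0,19): 
    q=Rc@(p+R@[0,d,0]-c); print(q[:2]/q[2]*im["fx"]+[im["cx"],im["cy"]])
print(np.nanmin(cloud(im).reshape(-1,3),0))
sc=get_image("scene");top=get_image("top")
for n,P in(("sc",cloud(sc)),("top",cloud(top))):
    d=np.hypot(P[...,0]-574,P[...,1]-256)
    m=(d>24)&(d<60)&(P[...,2]>90); Q=P[m]
    o=np.argsort(-Q[:,2])[:12]; print(n,Q[o].round(0).tolist())
E
```

```text
cam in tool [   0.4 -150.8   81.9]
cam axes in tool
 [[ 1.    -0.001 -0.   ]
 [-0.    -0.288 -0.958]
 [ 0.001  0.958 -0.288]]
[276.42111783 271.73544826]
[276.49666127 256.4894007 ]
[ -74.45666559  145.246983   -758.86680516]
sc [[587.0, 278.0, 216.0], [609.0, 242.0, 160.0], [611.0, 244.0, 159.0], [612.0, 243.0, 156.0], [603.0, 254.0, 155.0], [612.0, 249.0, 155.0], [618.0, 259.0, 155.0], [612.0, 256.0, 155.0], [617.0, 254.0, 155.0], [614.0, 246.0, 154.0], [619.0, 250.0, 154.0], [610.0, 267.0, 154.0]]
top [[619.0, 255.0, 154.0], [606.0, 257.0, 154.0], [617.0, 247.0, 153.0], [614.0, 257.0, 153.0], [617.0, 252.0, 153.0], [609.0, 255.0, 153.0], [612.0, 260.0, 153.0], [607.0, 260.0, 153.0], [604.0, 252.0, 152.0], [612.0, 255.0, 152.0], [607.0, 247.0, 152.0], [612.0, 235.0, 152.0]]
```

```bash
python3 - <<'E'
import cv2
a=cv2.imread("pics/scene0.png")[130:210,300:360]
cv2.imwrite("pics/scene0d.png",cv2.resize(a,None,fx=7,fy=7,interpolation=cv2.INTER_CUBIC))
E
```

```text
(no output)
```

View pics/scene0d.png

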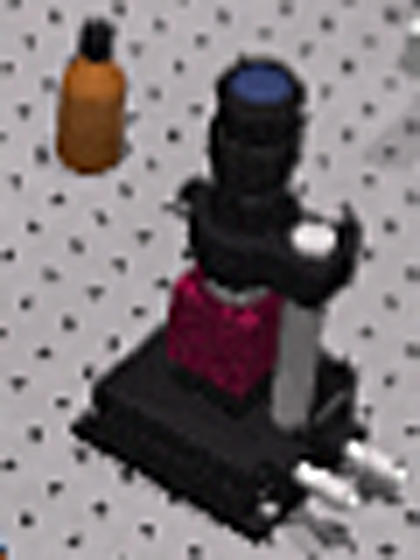

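Call:
apply_moves(
  steps=[
    {"dx":-15.5,"dy":-10,"dz":-35,"fingers":1},
    {"dx":-15.5,"dy":-10,"dz":-35},
    {"dx":-15.5,"dy":-10,"dz":-35},
    {"dx":-15.5,"dy":-10,"dz":-35},
    {"dx":-15.5,"dy":-10,"dz":-35},
    {"dx":-15.5,"dy":-10,"dz":-35},
    {"dx":-15.5,"dy":-10,"dz":-35},
    {"dx":-15.5,"dy":-10,"dz":-35},
    {"dx":-15.5,"dy":-10,"dz":-35},
    {"dx":-15.5,"dy":-10,"dz":-35},
  ],
)

```text
schema error: expected keys dx, dy, dz, wx, wy, wz, fingers
```

Call:
apply_moves(
  steps=[
    {"dx":-15.5,"dz":-35},
    {"dx":-15.5,"dz":-35},
    {},
    {},
    {},
  ],
)

```text
schema error: expected keys dx, dy, dz, wx, wy, wz, fingers
```

```bash
python3 - <<'E'
from h import *
p,R,s=tool(); print(p.round(1),R.round(3).tolist(),s["t"],s["joint_pos"].round(2),s["contact_force"].round(2))
im=get_image("wrist"); cv2.imwrite("pics/w1.png",im["pixels"]); np.save("w1.npy",cloud(im))
for r in mark_of(im,"lens_rim"): print(r["p"],np.round(r["point"],1),world(im,r["point"],z=223).round(1))
P=cloud(im); d=np.hypot(P[...,0]-573,P[...,1]-256); Q=P[(d<12)]; print(np.percentile(Q[:,2],[5,25,50,75,95]).round(1))
Q=P[(d<30)&(P[...,2]>215)]; print(len(Q),Q.min(0).round(1),Q.max(0).round(1))
E
```

```text
[259.  596.2 233.7] [[0.398, -0.0, -0.917], [0.917, -0.0, 0.398], [-0.0, -1.0, -0.0]] 1.5 [ 1.08  0.12  1.65 -0.    1.37 -0.08] [-0.23  0.48  0.68]Traceback (most recent call last):
  File "<stdin>", line 5, in <module>
    return _quantile_unchecked(
        a, q, axis, out, overwrite_input, method, keepdims, weights)
    return _ureduce(a,
                    func=_quantile_ureduce_func,
    ...<5 lines>...
                    overwrite_input=overwrite_input,
                    method=method)
    r = func(a, **kwargs)
    result = _quantile(arr,
                       quantiles=q,
    ...<2 lines>...
                       out=out,
                       weights=wgt)
    slices_having_nans = np.isnan(arr[-1, ...])
                                  ~~~^^^^^^^^^
IndexError: index -1 is out of bounds for axis 0 with size 0
```

View pics/w1.png

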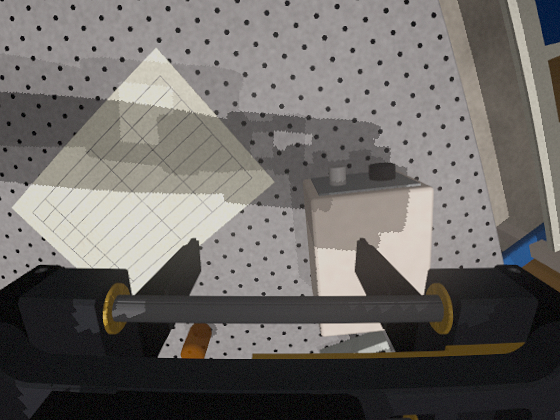

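All keys are required, and the arm has not moved. I'll resend the move with full rows.

Call:
apply_moves(
  steps=[
    {"dx":-15.5,"dy":-10,"dz":-35,"wx":0,"wy":0,"wz":0,"fingers":1},
    {"dx":-15.5,"dy":-10,"dz":-35,"wx":0,"wy":0,"wz":0,"fingers":1},
    {"dx":-15.5,"dy":-10,"dz":-35,"wx":0,"wy":0,"wz":0,"fingers":1},
    {"dx":-15.5,"dy":-10,"dz":-35,"wx":0,"wy":0,"wz":0,"fingers":1},
    {"dx":-15.5,"dy":-10,"dz":-35,"wx":0,"wy":0,"wz":0,"fingers":1},
    {"dx":-15.5,"dy":-10,"dz":-35,"wx":0,"wy":0,"wz":0,"fingers":1},
    {"dx":-15.5,"dy":-10,"dz":-35,"wx":0,"wy":0,"wz":0,"fingers":1},
    {"dx":-15.5,"dy":-10,"dz":-35,"wx":0,"wy":0,"wz":0,"fingers":1},
    {"dx":-15.5,"dy":-10,"dz":-35,"wx":0,"wy":0,"wz":0,"fingers":1},
    {"dx":-15.5,"dy":-10,"dz":-35,"wx":0,"wy":0,"wz":0,"fingers":1},
  ],
)

```text
t: 2.43
ee_pos: [519.2, 313.0, 334.4]
ee_rot: [0.591, 0.388, -0.388, -0.591]
contact_force: [0.9, 0.4, 0.3]
grip_width: 95.3
```

Call:
apply_moves(
  steps=[
    {"dx":-15.5,"dy":0,"dz":-35,"wx":0,"wy":0,"wz":0,"fingers":1},
    {"dx":-15.5,"dy":0,"dz":-35,"wx":0,"wy":0,"wz":0,"fingers":1},
    {"dx":0,"dy":0,"dz":0,"wx":0,"wy":0,"wz":0,"fingers":1},
    {"dx":0,"dy":0,"dz":0,"wx":0,"wy":0,"wz":0,"fingers":1},
    {"dx":0,"dy":0,"dz":0,"wx":0,"wy":0,"wz":0,"fingers":1},
  ],
)

```text
t: 2.85
ee_pos: [569.9, 258.3, 333.4]
ee_rot: [-0.591, -0.387, 0.388, 0.592]
contact_force: [-1.1, 1.2, 0.1]
grip_width: 95.1
```

```bash
python3 - <<'E'
from h import *
p,R,s=tool(); print(p.round(1),R.round(3).tolist(),s["t"],s["joint_pos"].round(2),s["contact_force"].round(2))
im=get_image("wrist"); cv2.imwrite("pics/w2.png",im["pixels"]); np.save("w2.npy",cloud(im))
for r in mark_of(im,"lens_rim"): print(r["p"],np.round(r["point"],1),world(im,r["point"],z=223).round(1))
P=cloud(im); d=np.hypot(P[...,0]-573,P[...,1]-256); Q=P[(d<12)]; print(len(Q)); print(np.percentile(Q[:,2],[5,25,50,75,95]).round(1))
Q=P[(d<30)&(P[...,2]>215)]; print(len(Q),Q.min(0).round(1),Q.max(0).round(1))
E
```

```text
[569.9 258.3 333.4] [[0.399, -0.001, -0.917], [0.917, 0.0, 0.399], [-0.0, -1.0, 0.001]] 2.85 [ 0.34  0.03  1.59  0.    1.53 -0.82] [-1.05  1.18  0.06]
0.76 [278.7 212.3] [571.3 259.6 223. ]
521
[218.6 219.6 220.2 220.8 221.6]
4532 [543.  240.8 215. ] [593.1 281.7 441. ]
```

View pics/w2.png

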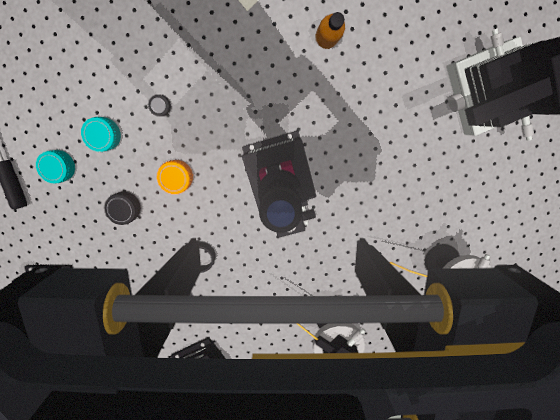

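```bash
python3 - <<'E'
from h import *
P=np.load("w2.npy"); a=cv2.imread("pics/w2.png")
c=np.array([571.3,259.6])
d=np.hypot(P[...,0]-c[0],P[...,1]-c[1])
for r0 in range(0,36,2):
    m=(d>=r0)&(d<r0+2)&(P[...,2]<300)&(P[...,2]>120); print(r0,m.sum(),np.percentile(P[m][:,2],[10,50,90]).round(1))
for lo in (205,210,214,217):
    m=(d<32)&(P[...,2]>lo)&(P[...,2]<240); Q=P[m][:,:2].astype(np.float32); (cx,cy),r=cv2.minEnclosingCircle(Q); print(lo,m.sum(),Q.mean(0).round(1),round(cx,1),round(cy,1),round(r,1))
    np.set_printoptions(suppress=True)
cv2.imwrite("pics/w2c.png",cv2.resize(a[170:250,230:330],None,fx=7,fy=7,interpolation=cv2.INTER_CUBIC))
E
```

```text
0 14 [220.2 220.7 221.1]
2 45 [219.6 220.6 221.3]
4 71 [219.5 220.6 221.1]
6 109 [219.3 220.2 221.2]
8 131 [218.8 219.9 220.9]
10 144 [218.5 219.7 221.2]
12 194 [218.6 220.1 222. ]
14 379 [152.6 218.9 221.6]
16 462 [146.2 215.2 221.5]
18 329 [145.4 194.7 218.9]
20 200 [144.8 146.7 217.3]
22 157 [135.9 145.1 146.6]
24 88 [133.7 144.6 145.9]
26 38 [138.5 144.7 145.9]
28 28 [138.1 144.1 145.2]
30 37 [130.7 138.9 144.2]Traceback (most recent call last):
  File "<stdin>", line 6, in <module>
    return _quantile_unchecked(
        a, q, axis, out, overwrite_input, method, keepdims, weights)
    return _ureduce(a,
                    func=_quantile_ureduce_func,
    ...<5 lines>...
                    overwrite_input=overwrite_input,
                    method=method)
    r = func(a, **kwargs)
    result = _quantile(arr,
                       quantiles=q,
    ...<2 lines>...
                       out=out,
                       weights=wgt)
    slices_having_nans = np.isnan(arr[-1, ...])
                                  ~~~^^^^^^^^^
IndexError: index -1 is out of bounds for axis 0 with size 0
```

```bash
python3 - <<'E'
from h import *
P=np.load("w2.npy"); a=cv2.imread("pics/w2.png")
c=np.array([571.3,259.6])
d=np.hypot(P[...,0]-c[0],P[...,1]-c[1])
for lo in (205,210,213,215,217,219):
    m=(d<32)&(P[...,2]>lo)&(P[...,2]<240); Q=P[m][:,:2]; print(lo,m.sum(),Q.mean(0).round(1),((Q.min(0)+Q.max(0))/2).round(1),(Q.max(0)-Q.min(0)).round(1))
cv2.imwrite("pics/w2c.png",cv2.resize(a[170:250,230:330],None,fx=7,fy=7,interpolation=cv2.INTER_CUBIC))
b=a[190:235,255:310].astype(int); m=(b[...,0]-b[...,2]>18); ys,xs=np.nonzero(m); print(m.sum(),xs.mean()+255,ys.mean()+190,xs.min()+255,xs.max()+255,ys.min()+190,ys.max()+190)
E
```

```text
205 1407 [572.1 260.9] [573.9 260.3] [39.9 39.5]
210 1407 [572.1 260.9] [573.9 260.3] [39.9 39.5]
213 1407 [572.1 260.9] [573.9 260.3] [39.9 39.5]
215 1374 [572.2 260.8] [573.5 260.4] [39.2 39.3]
217 1229 [572.7 260.6] [573.2 260.3] [37.9 37.3]
219 952 [572.9 260.5] [573.3 260.4] [34.8 34.7]
512 280.431640625 213.595703125 267 294 201 226
```

View pics/w2c.png

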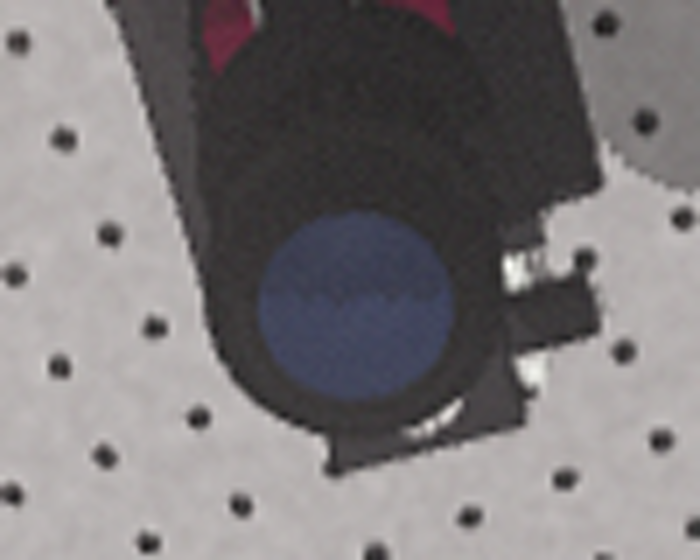

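Call:
apply_moves(
  steps=[
    {"dx":-32,"dy":0,"dz":-7.5,"wx":0,"wy":0,"wz":0,"fingers":1},
    {"dx":-32,"dy":0,"dz":-7.5,"wx":0,"wy":0,"wz":0,"fingers":1},
    {"dx":-32,"dy":20,"dz":-7.5,"wx":0,"wy":0,"wz":0,"fingers":1},
    {"dx":-32,"dy":20,"dz":-7.5,"wx":0,"wy":0,"wz":0,"fingers":1},
    {"dx":-32,"dy":20,"dz":-7.5,"wx":0,"wy":0,"wz":0,"fingers":1},
    {"dx":-32,"dy":20,"dz":-7.5,"wx":0,"wy":0,"wz":0,"fingers":1},
    {"dx":-32,"dy":20,"dz":-7.5,"wx":0,"wy":0,"wz":0,"fingers":1},
    {"dx":-30,"dy":20,"dz":-7.5,"wx":0,"wy":0,"wz":0,"fingers":1},
    {"dx":0,"dy":40,"dz":0,"wx":0,"wy":0,"wz":0,"fingers":1},
    {"dx":0,"dy":40,"dz":0,"wx":0,"wy":0,"wz":0,"fingers":1},
  ],
)

```text
t: 3.78
ee_pos: [524.9, 0.9, 134.6]
ee_rot: [0.593, 0.389, -0.386, -0.59]
contact_force: [1.4, 0.5, 0.0]
grip_width: 95.0
```

Call:
apply_moves(
  steps=[
    {"dx":0,"dy":0,"dz":0,"wx":0,"wy":0,"wz":0,"fingers":1},
    {"dx":0,"dy":0,"dz":0,"wx":0,"wy":0,"wz":0,"fingers":1},
    {"dx":0,"dy":0,"dz":0,"wx":0,"wy":0,"wz":0,"fingers":1},
  ],
)

```text
t: 4.03
ee_pos: [525.1, 2.2, 135.9]
ee_rot: [0.592, 0.389, -0.388, -0.59]
contact_force: [0.9, -0.3, 0.4]
grip_width: 95.0
```

```bash
python3 - <<'E'
from h import *
p,R,s=tool(); print(p.round(1),R.round(3).tolist(),s["t"],s["joint_pos"].round(2),s["contact_force"].round(2))
im=get_image("wrist"); cv2.imwrite("pics/w3.png",im["pixels"])
for r in mark_of(im,"cap_center"): print(r["p"],np.round(r["point"],1),world(im,r["point"],z=11.5).round(1))
for r in spot_in(im,"cap"): print(r["p"],np.round(r["bbox"],1))
P=cloud(im); np.save("w3.npy",P); d=np.hypot(P[...,0]-523,P[...,1]-2)
print("table",np.nanmedian(P[(d>40)&(d<70)][:,2]))
for lo in (10,14,18,20): 
    m=(d<38)&(P[...,2]>lo)&(P[...,2]<40); Q=P[m]; print(lo,m.sum(),Q.mean(0).round(1),((Q.min(0)+Q.max(0))/2).round(1),(Q.max(0)-Q.min(0)).round(1))
E
```

```text
[525.1   2.2 135.9] [[0.397, 0.003, -0.918], [0.918, -0.0, 0.397], [0.001, -1.0, -0.003]] 4.0333 [-0.1  -0.07  2.02  0.    1.19 -1.26] [ 0.92 -0.33  0.41]
0.89 [274.5 204. ] [521.9   1.4  11.5]
0.87 [253.8  72.3] [409.9  31.3  11.5]
0.67 [162.3 129.7] [420.2 -62.   11.5]
0.63 [375.4 150. ] [511.6 104.3  11.5]
0.9 [126.   96.4 194.5 162.3]
0.85 [348.  116.5 415.2 182.9]
0.61 [249.  178.2 306.9 236. ]
table 215.25321008523147
10 2574 [521.5   3.1  22.1] [522.8   2.3  17.6] [52.  52.5 15. ]
14 2527 [521.8   2.9  22.3] [522.9   2.3  19.6] [51.8 52.5 11.1]
18 2438 [522.4   2.6  22.5] [523.2   2.   21.6] [51.2 51.9  7. ]
20 2408 [522.6   2.6  22.6] [523.3   2.2  22.6] [51. 51.  5.]
```

View pics/w3.png

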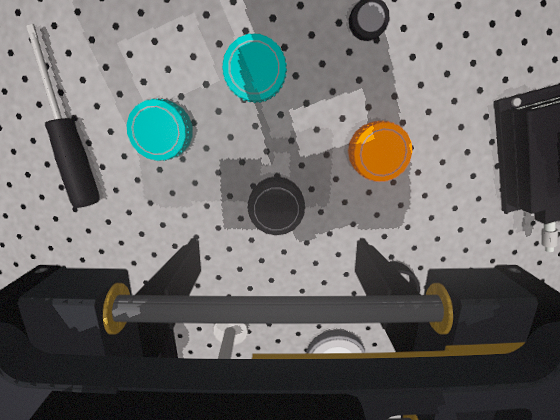

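Matching crop: the black, closed, ribbed disc at (276,206) is the cap. The orange disc (380,151) and the turquoise ones (254,68) and (159,130) are decoys. It measures 51–52 mm across with its top at z≈22.6, and its centre at about (523.2, 2.2).

```bash
python3 - <<'E'
import cv2
a=cv2.imread("pics/w3.png")[150:260,200:360]
cv2.imwrite("pics/w3c.png",cv2.resize(a,None,fx=4.5,fy=4.5,interpolation=cv2.INTER_CUBIC))
E
```

```text
(no output)
```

View pics/w3c.png

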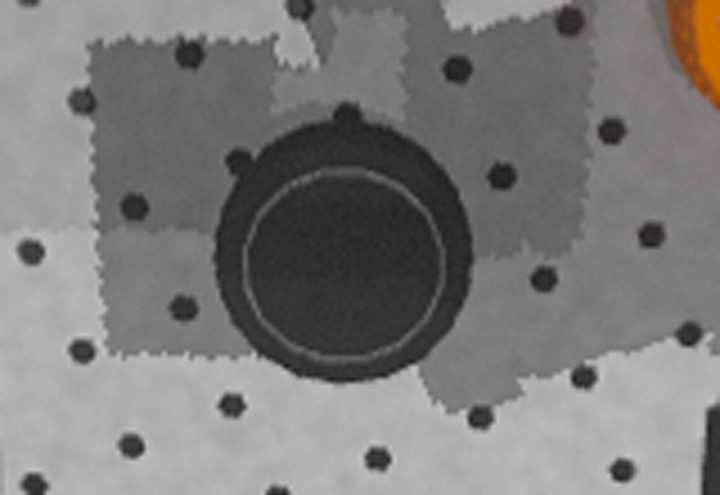

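The crop shows a closed black top, so this is the cap. I'll descend onto it.

Call:
apply_moves(
  steps=[
    {"dx":-0.7,"dy":30,"dz":1.7,"wx":0,"wy":0,"wz":0,"fingers":1},
    {"dx":0,"dy":30,"dz":0,"wx":0,"wy":0,"wz":0,"fingers":1},
    {"dx":0,"dy":25,"dz":0,"wx":0,"wy":0,"wz":0,"fingers":1},
    {"dx":0,"dy":15,"dz":0,"wx":0,"wy":0,"wz":0,"fingers":1},
    {"dx":0,"dy":7,"dz":0,"wx":0,"wy":0,"wz":0,"fingers":1},
    {"dx":0,"dy":0,"dz":0,"wx":0,"wy":0,"wz":0,"fingers":1},
    {"dx":0,"dy":0,"dz":0,"wx":0,"wy":0,"wz":0,"fingers":1},
    {"dx":0,"dy":0,"dz":0,"wx":0,"wy":0,"wz":0,"fingers":1},
  ],
)

```text
t: 4.85
ee_pos: [523.9, 1.3, 28.8]
ee_rot: [0.592, 0.389, -0.387, -0.59]
contact_force: [-0.1, -0.1, 0.1]
grip_width: 95.0
```

```bash
python3 - <<'E'
from h import *
p,R,s=tool(); print(p.round(1),R.round(4).tolist(),s["t"],s["contact_force"].round(2))
im=get_image("wrist"); cv2.imwrite("pics/w4.png",im["pixels"])
print("tool->cap",(R.T@(np.array([523.2,2.2,11.5])-p)).round(1))
P=cloud(im);d=np.hypot(P[...,0]-523,P[...,1]-2)
for lo in (14,18,20): 
    m=(d<38)&(P[...,2]>lo)&(P[...,2]<32); Q=P[m]; print(lo,m.sum(),((Q.min(0)+Q.max(0))/2).round(1),(Q.max(0)-Q.min(0)).round(1))
E
```

```text
[523.9   1.3  28.8] [[0.3982, 0.0038, -0.9173], [0.9173, -0.0004, 0.3982], [0.0012, -1.0, -0.0036]] 4.85 [-0.07 -0.1   0.1 ]
tool->cap [ 0.5 17.3  1.1]
14 5867 [522.4   2.4  19.4] [51.5 52.3 10.8]
18 5584 [522.9   2.2  21.4] [50.6 52.   6.8]
20 5468 [522.9   2.   22.4] [50.6 51.5  4.8]
```

View pics/w4.png

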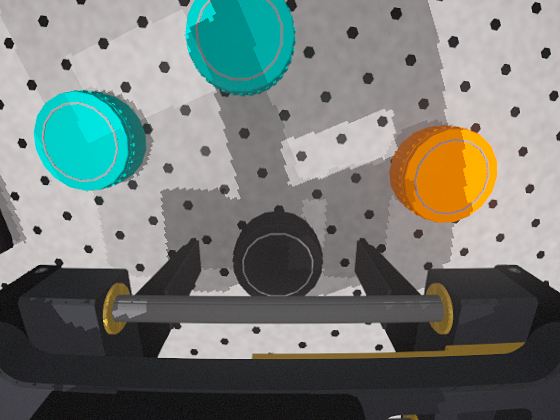

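Call:
apply_moves(
  steps=[
    {"dx":0.5,"dy":4,"dz":1,"wx":0,"wy":0,"wz":0,"fingers":1},
    {"dx":0,"dy":3,"dz":0,"wx":0,"wy":0,"wz":0,"fingers":1},
    {"dx":0,"dy":0,"dz":0,"wx":0,"wy":0,"wz":0,"fingers":1},
    {"dx":0,"dy":0,"dz":0,"wx":0,"wy":0,"wz":0,"fingers":0.2},
    {"dx":0,"dy":0,"dz":0,"wx":0,"wy":0,"wz":0,"fingers":0.15},
    {"dx":0,"dy":0,"dz":0,"wx":0,"wy":0,"wz":0,"fingers":0.0},
    {"dx":0,"dy":0,"dz":0,"wx":0,"wy":0,"wz":0,"fingers":-0.2},
    {"dx":0,"dy":0,"dz":0,"wx":0,"wy":0,"wz":0,"fingers":-1},
    {"dx":0,"dy":0,"dz":0,"wx":0,"wy":0,"wz":0,"fingers":-1},
    {"dx":0,"dy":0,"dz":0,"wx":0,"wy":0,"wz":0,"fingers":-1},
  ],
  squeeze=40,
)

```text
t: 5.73
ee_pos: [521.4, 2.2, 19.7]
ee_rot: [0.591, 0.388, -0.388, -0.591]
contact_force: [0.2, 0.1, 0.1]
grip_width: 54.1
```

Call:
apply_moves(
  steps=[
    {"dx":0,"dy":0,"dz":0,"wx":0,"wy":0,"wz":0,"fingers":-1},
    {"dx":0,"dy":0,"dz":0,"wx":0,"wy":0,"wz":0,"fingers":-1},
    {"dx":0,"dy":0,"dz":0,"wx":0,"wy":0,"wz":0,"fingers":-1},
  ],
)

```text
t: 5.98
ee_pos: [521.4, 2.2, 19.7]
ee_rot: [0.591, 0.388, -0.388, -0.591]
contact_force: [-0.1, 1.0, 0.5]
grip_width: 51.2
```

```bash
cat >> h.py <<'E'
def capmeas(name):
    p,R,s=tool(); print(p.round(1),"t",s["t"],"F",s["contact_force"].round(2),"w",round(s["grip_width"],1),"ydir",R[:,1].round(4))
    im=get_image("wrist"); cv2.imwrite("pics/%s.png"%name,im["pixels"])
    P=(cloud(im)-p)@R   # tool frame
    np.save(name+".npy",P)
    d=np.hypot(P[...,0],P[...,2])
    return p,R,s,im,P,d
E
python3 - <<'E'
from h import *
p,R,s,im,P,d=capmeas("w5")
m=(d<36)&(P[...,1]>-10)&(P[...,1]<12)&(np.abs(P[...,0])<24.5)
Q=P[m]; h=np.median(Q[np.hypot(Q[:,0],Q[:,2])<12][:,1]); print("top y in tool",h)
for r in mark_of(im,"cap_center"): print(r["p"],np.round(r["point"],1),(R.T@(world(im,r["point"],z=11.5)-p)).round(1))
m=(d<36)&(abs(P[...,1]-h)<2.5)&(np.abs(P[...,0])<24.5); Q=P[m]; print(m.sum(),Q.min(0).round(1),Q.max(0).round(1))
E
```

```text
[521.4   2.2  19.7] t 5.9833 F [-0.1   1.05  0.54] w 51.2 ydir [ 0. -0. -1.]
top y in tool -2.9653049761166588
0.85 [448.2 183.1] [92.7  8.2 48. ]
0.77 [ 84.6 146.5] [-100.5    8.2   67.7]
0.76 [277.5 268.4] [ 0.6  8.2 -2.4]
0.75 [237.8  41.6] [-18.2   8.2 116.3]
4928 [-24.5  -5.1 -13.6] [24.5 -0.5 24. ]
```

View pics/w5.png

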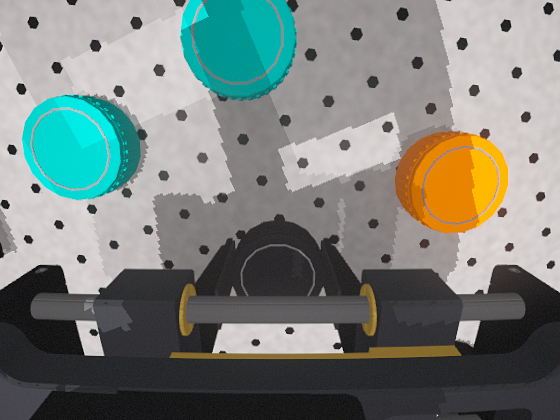

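Gripped at 51.2 mm, with the cap centre about 2 mm off the TCP along tool z. I'll lift it now.

Call:
apply_moves(
  steps=[
    {"dx":0,"dy":-5,"dz":0,"wx":0,"wy":0,"wz":0,"fingers":-1},
    {"dx":0,"dy":-15,"dz":0,"wx":0,"wy":0,"wz":0,"fingers":-1},
    {"dx":0,"dy":-30,"dz":0,"wx":0,"wy":0,"wz":0,"fingers":-1},
    {"dx":0,"dy":-35,"dz":0,"wx":0,"wy":0,"wz":0,"fingers":-1},
    {"dx":0,"dy":-35,"dz":0,"wx":0,"wy":0,"wz":0,"fingers":-1},
    {"dx":0,"dy":-35,"dz":0,"wx":0,"wy":0,"wz":0,"fingers":-1},
    {"dx":0,"dy":-35,"dz":0,"wx":0,"wy":0,"wz":0,"fingers":-1},
    {"dx":0,"dy":-35,"dz":0,"wx":0,"wy":0,"wz":0,"fingers":-1},
    {"dx":0,"dy":-30,"dz":0,"wx":0,"wy":0,"wz":0,"fingers":-1},
    {"dx":0,"dy":-20,"dz":0,"wx":0,"wy":0,"wz":0,"fingers":-1},
  ],
)

```text
t: 6.92
ee_pos: [522.1, 2.2, 299.2]
ee_rot: [0.592, 0.389, -0.386, -0.59]
contact_force: [1.6, -0.1, -1.1]
grip_width: 50.9
```

Call:
apply_moves(
  steps=[
    {"dx":15,"dy":0,"dz":3,"wx":0,"wy":0,"wz":0,"fingers":-1},
    {"dx":30,"dy":0,"dz":7,"wx":0,"wy":0,"wz":0,"fingers":-1},
    {"dx":35,"dy":0,"dz":8,"wx":0,"wy":0,"wz":0,"fingers":-1},
    {"dx":35,"dy":0,"dz":8,"wx":0,"wy":0,"wz":0,"fingers":-1},
    {"dx":35,"dy":0,"dz":8,"wx":0,"wy":0,"wz":0,"fingers":-1},
    {"dx":35,"dy":0,"dz":8,"wx":0,"wy":0,"wz":0,"fingers":-1},
    {"dx":30,"dy":0,"dz":7,"wx":0,"wy":0,"wz":0,"fingers":-1},
    {"dx":20,"dy":0,"dz":5,"wx":0,"wy":0,"wz":0,"fingers":-1},
    {"dx":10,"dy":0,"dz":2,"wx":0,"wy":0,"wz":0,"fingers":-1},
    {"dx":5,"dy":0,"dz":1,"wx":0,"wy":0,"wz":0,"fingers":-1},
  ],
)

```text
t: 7.75
ee_pos: [568.5, 255.4, 294.5]
ee_rot: [-0.591, -0.388, 0.389, 0.591]
contact_force: [-0.3, 0.7, -0.7]
grip_width: 51.4
```

Call:
apply_moves(
  steps=[
    {"dx":0,"dy":0,"dz":0,"wx":0,"wy":0,"wz":0,"fingers":-1},
    {"dx":0,"dy":0,"dz":0,"wx":0,"wy":0,"wz":0,"fingers":-1},
    {"dx":0,"dy":0,"dz":0,"wx":0,"wy":0,"wz":0,"fingers":-1},
    {"dx":0,"dy":0,"dz":0,"wx":0,"wy":0,"wz":0,"fingers":-1},
  ],
)

```text
t: 8.08
ee_pos: [568.8, 253.1, 294.9]
ee_rot: [0.592, 0.387, -0.387, -0.591]
contact_force: [-0.2, 0.2, -0.7]
grip_width: 51.3
```

```bash
python3 - <<'E'
from h import *
p,R,s,im,P,d=capmeas("w6")
m=(d<12)&(P[...,1]>-10)&(P[...,1]<12)
h=np.median(P[m][:,1]); print("top y in tool",h)
m=(d<36)&(abs(P[...,1]-h)<2.5)&(np.abs(P[...,0])<24.5); Q=P[m]; print(m.sum(),Q.min(0).round(1),Q.max(0).round(1))
A=np.c_[Q[:,0],Q[:,2],np.ones(len(Q))]; print("plane slopes (x,z)",np.linalg.lstsq(A,Q[:,1],rcond=None)[0].round(3))
# far edge circle fit r=26
E=[]
for x in np.arange(-18,19,1.5):
    q=Q[abs(Q[:,0]-x)<0.8]; E.append([x,np.percentile(q[:,2],99)])
E=np.array(E)
from scipy.optimize import least_squares
f=least_squares(lambda v:np.hypot(E[:,0]-v[0],E[:,1]-v[1])-v[2],[0,-2,26]); print("free",f.x.round(2))
f=least_squares(lambda v:np.hypot(E[:,0]-v[0],E[:,1]-v[1])-25.5,[0,-2]); print("r25.5",f.x.round(2))
tgt=np.array([573.2,260.4,0]); print("to lens (tool)",(R.T@(tgt-p)).round(1))
sc=get_image("scene"); cv2.imwrite("pics/s6.png",cv2.resize(sc["pixels"][60:220,270:420],None,fx=3.7,fy=3.7,interpolation=cv2.INTER_CUBIC))
E
```

```text
[568.8 253.1 294.9] t 8.0833 F [-0.2   0.17 -0.69] w 51.3 ydir [ 2.e-04 -1.e-04 -1.e+00]
top y in tool -2.935673699723392
4928 [-24.4  -4.8 -14. ] [24.5 -0.4 24. ]
plane slopes (x,z) [-2.000e-03  6.000e-03 -2.945e+00]
free [ 0.61 -2.54 26.03]
r25.5 [ 0.6  -1.97]
to lens (tool) [  8.5 294.9  -1. ]
```

View pics/s6.png

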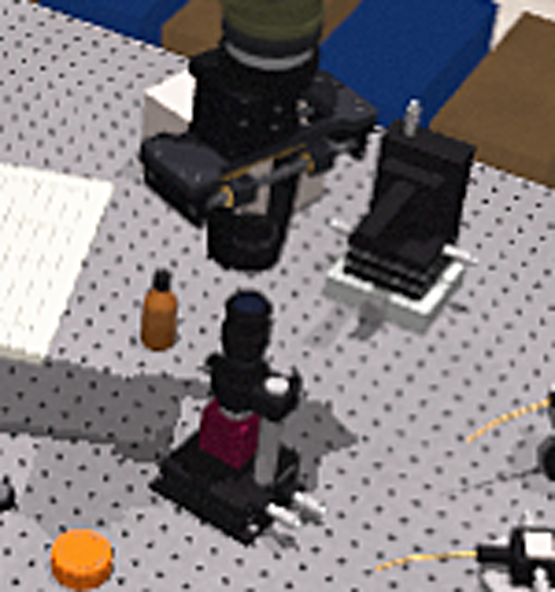

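View pics/w6.png

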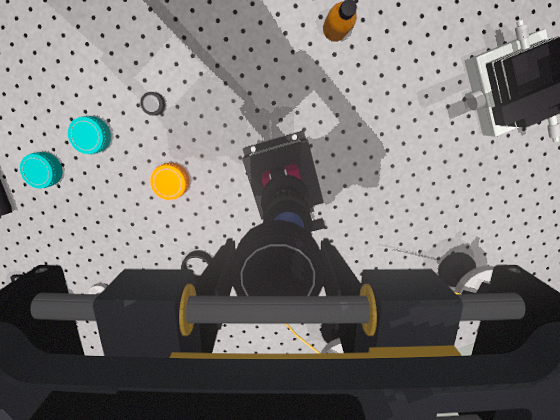

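Call:
apply_moves(
  steps=[
    {"dx":4,"dy":5,"dz":0.6,"wx":0,"wy":0,"wz":0,"fingers":-1},
    {"dx":3.9,"dy":10,"dz":0.6,"wx":0,"wy":0,"wz":0,"fingers":-1},
    {"dx":0,"dy":12,"dz":0,"wx":0,"wy":0,"wz":0,"fingers":-1},
    {"dx":0,"dy":9,"dz":0,"wx":0,"wy":0,"wz":0,"fingers":-1},
    {"dx":0,"dy":4,"dz":0,"wx":0,"wy":0,"wz":0,"fingers":-1},
    {"dx":0,"dy":0,"dz":0,"wx":0,"wy":0,"wz":0,"fingers":-1},
    {"dx":0,"dy":0,"dz":0,"wx":0,"wy":0,"wz":0,"fingers":-1},
    {"dx":0,"dy":0,"dz":0,"wx":0,"wy":0,"wz":0,"fingers":-1},
    {"dx":0,"dy":0,"dz":0,"wx":0,"wy":0,"wz":0,"fingers":-1},
  ],
)

```text
t: 8.93
ee_pos: [571.1, 262.1, 255.5]
ee_rot: [0.591, 0.388, -0.387, -0.591]
contact_force: [0.3, 0.4, -0.5]
grip_width: 51.5
```

```bash
python3 - <<'E'
from h import *
p,R,s,im,P,d=capmeas("w7")
h=-2.94
m=(d<36)&(abs(P[...,1]-h)<2.5)&(np.abs(P[...,0])<24.5); Q=P[m]; print(m.sum(),Q.min(0).round(1),Q.max(0).round(1))
tgt=np.array([573.2,260.4,222]); print("to lens from cap (tool)",(R.T@(tgt-p)-[0.6,0,-2.2]).round(1))
sc=get_image("scene"); cv2.imwrite("pics/s7.png",cv2.resize(sc["pixels"][90:190,290:390],None,fx=5.5,fy=5.5,interpolation=cv2.INTER_CUBIC))
# tube + cap in the scene cam: compare centre columns
g=cv2.cvtColor(sc["pixels"],cv2.COLOR_BGR2GRAY)
D=cloud(sc); 
mm=(np.hypot(D[...,0]-573,D[...,1]-257)<45)&(D[...,2]>160)&(D[...,2]<245)
for z in range(165,246,8):
    q=mm&(abs(D[...,2]-z)<4); 
    if q.any(): Q=D[q]; print(z,q.sum(),Q.min(0).round(0),Q.max(0).round(0))
E
```

```text
[571.1 262.1 255.5] t 8.9333 F [ 0.25  0.41 -0.49] w 51.5 ydir [ 1.3e-03  5.0e-04 -1.0e+00]
4933 [-24.5  -4.9 -13.8] [24.5 -0.5 23.8]
to lens from cap (tool) [-1.4 33.5 -0.4]
165 22 [560. 242. 162.] [592. 268. 169.]
173 18 [564. 238. 169.] [591. 253. 177.]
181 22 [561. 238. 177.] [594. 264. 185.]
189 24 [559. 238. 186.] [595. 267. 193.]
197 46 [556. 236. 193.] [596. 272. 201.]
205 22 [564. 237. 201.] [591. 261. 209.]
213 15 [563. 243. 209.] [592. 255. 217.]
221 42 [561. 241. 217.] [595. 271. 225.]
229 4 [563. 238. 226.] [590. 250. 226.]
237 24 [549. 235. 237.] [599. 269. 241.]
245 15 [560. 234. 241.] [599. 285. 245.]
```

View pics/s7.png

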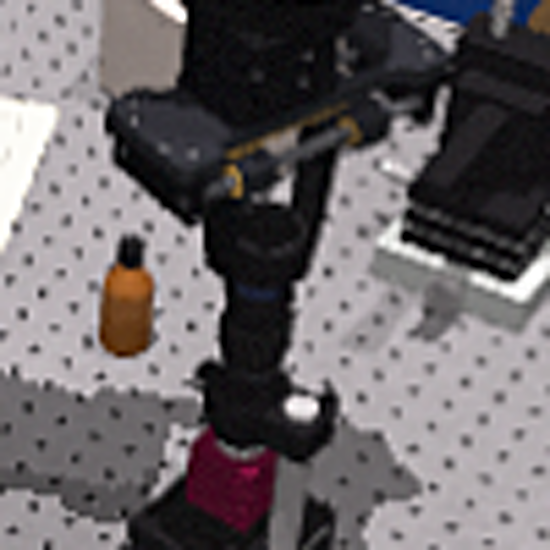

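Call:
apply_moves(
  steps=[
    {"dx":-1.1,"dy":5,"dz":-0.3,"wx":0,"wy":0,"wz":0,"fingers":-1},
    {"dx":0,"dy":5,"dz":0,"wx":0,"wy":0,"wz":0,"fingers":-1},
    {"dx":0,"dy":2,"dz":0,"wx":0,"wy":0,"wz":0,"fingers":-1},
    {"dx":0,"dy":0,"dz":0,"wx":0,"wy":0,"wz":0,"fingers":-1},
    {"dx":0,"dy":0,"dz":0,"wx":0,"wy":0,"wz":0,"fingers":-1},
    {"dx":0,"dy":0,"dz":0,"wx":0,"wy":0,"wz":0,"fingers":-1},
  ],
)

```text
t: 9.53
ee_pos: [570.6, 260.9, 242.7]
ee_rot: [-0.591, -0.388, 0.388, 0.591]
contact_force: [-0.6, -0.1, -0.0]
grip_width: 51.7
```

```bash
python3 - <<'E'
from h import *
for i in range(5):
    p,R,s=tool(); print(p.round(2),s["contact_force"].round(2),(R.T@(np.array([573.2,260.4,222])-p)-[0.6,0,-2.2]).round(1)); sc=get_image("scene")
cv2.imwrite("pics/s8.png",cv2.resize(sc["pixels"][100:180,300:380],None,fx=7,fy=7,interpolation=cv2.INTER_CUBIC))
E
```

```text
[570.62 260.85 242.65] [-0.64 -0.12 -0.02] [ 0.  20.7 -0.4]
[570.68 260.9  242.81] [ 0.04  0.43 -0.82] [-0.1 20.8 -0.3]
[570.73 260.93 242.91] [-0.27  0.07 -0.84] [-0.1 20.9 -0.3]
[570.71 260.87 242.93] [0.31 0.43 0.25] [-0.  20.9 -0.3]
[570.71 260.9  242.91] [ 0.32 -0.01 -0.07] [-0.1 20.9 -0.3]
```

View pics/s8.png

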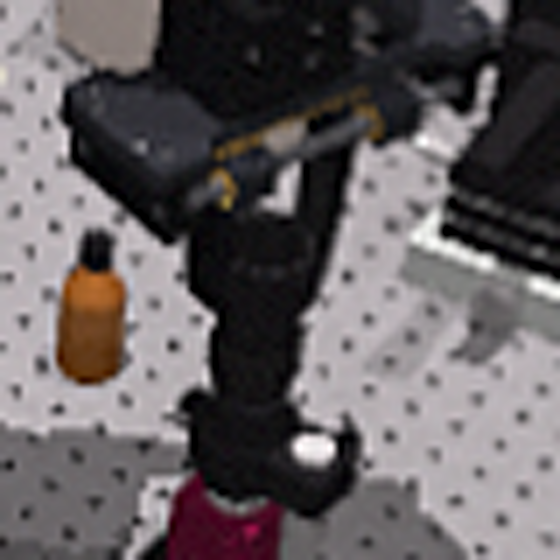

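Aligned within about 0.4 mm. I'll descend gently now.

Call:
apply_moves(
  steps=[
    {"dx":0,"dy":3,"dz":-0.2,"wx":0,"wy":0,"wz":0,"fingers":-1},
    {"dx":0,"dy":3,"dz":0,"wx":0,"wy":0,"wz":0,"fingers":-1},
    {"dx":0,"dy":2,"dz":0,"wx":0,"wy":0,"wz":0,"fingers":-1},
    {"dx":0,"dy":1,"dz":0,"wx":0,"wy":0,"wz":0,"fingers":-1},
    {"dx":0,"dy":0,"dz":0,"wx":0,"wy":0,"wz":0,"fingers":-1},
    {"dx":0,"dy":0,"dz":0,"wx":0,"wy":0,"wz":0,"fingers":-1},
  ],
)

```text
t: 10.28
ee_pos: [570.7, 260.7, 233.5]
ee_rot: [-0.591, -0.388, 0.388, 0.591]
contact_force: [-0.2, 0.7, -0.4]
grip_width: 51.7
```

Call:
apply_moves(
  steps=[
    {"dx":0,"dy":1,"dz":0,"wx":0,"wy":0,"wz":0,"fingers":-1},
    {"dx":0,"dy":1,"dz":0,"wx":0,"wy":0,"wz":0,"fingers":-1},
    {"dx":0,"dy":0,"dz":0,"wx":0,"wy":0,"wz":0,"fingers":-1},
  ],
)

```text
t: 10.53
ee_pos: [571.2, 260.8, 232.1]
ee_rot: [0.591, 0.388, -0.387, -0.591]
contact_force: [0.8, -0.7, 1.5]
grip_width: 51.4
```

Call:
apply_moves(
  steps=[
    {"dx":0,"dy":1,"dz":0,"wx":0,"wy":0,"wz":0,"fingers":-1},
    {"dx":0,"dy":0,"dz":0,"wx":0,"wy":0,"wz":0,"fingers":-1},
  ],
)

```text
t: 10.7
ee_pos: [571.4, 260.7, 231.4]
ee_rot: [0.592, 0.388, -0.387, -0.591]
contact_force: [0.7, -0.3, 2.4]
grip_width: 51.5
```

Call:
apply_moves(
  steps=[
    {"dx":0,"dy":1,"dz":0,"wx":0,"wy":0,"wz":0,"fingers":-1},
    {"dx":0,"dy":0,"dz":0,"wx":0,"wy":0,"wz":0,"fingers":-1},
  ],
)

```text
t: 10.87
ee_pos: [571.4, 260.7, 230.7]
ee_rot: [0.592, 0.388, -0.387, -0.591]
contact_force: [1.3, -0.6, 4.8]
grip_width: 51.6
```

Contact at TCP z≈232, as predicted, and the push is rising smoothly. I'll continue.

Call:
apply_moves(
  steps=[
    {"dx":0,"dy":1,"dz":0,"wx":0,"wy":0,"wz":0,"fingers":-1},
    {"dx":0,"dy":0,"dz":0,"wx":0,"wy":0,"wz":0,"fingers":-1},
  ],
)

```text
t: 11.03
ee_pos: [571.5, 260.8, 230.4]
ee_rot: [0.592, 0.389, -0.387, -0.591]
contact_force: [0.8, -1.2, 6.9]
grip_width: 51.6
```

Call:
apply_moves(
  steps=[
    {"dx":0,"dy":1,"dz":0,"wx":0,"wy":0,"wz":0,"fingers":-1},
    {"dx":0,"dy":0,"dz":0,"wx":0,"wy":0,"wz":0,"fingers":-1},
  ],
)

```text
t: 11.2
ee_pos: [571.6, 260.9, 229.6]
ee_rot: [0.592, 0.389, -0.387, -0.591]
contact_force: [1.4, -0.6, 7.0]
grip_width: 51.5
```

Call:
apply_moves(
  steps=[
    {"dx":0,"dy":1,"dz":0,"wx":0,"wy":0,"wz":0,"fingers":-1},
    {"dx":0,"dy":0,"dz":0,"wx":0,"wy":0,"wz":0,"fingers":-1},
  ],
)

```text
t: 11.37
ee_pos: [571.3, 261.2, 227.5]
ee_rot: [-0.591, -0.389, 0.387, 0.591]
contact_force: [0.8, 1.7, -0.9]
grip_width: 51.7
```

Call:
apply_moves(
  steps=[
    {"dx":0,"dy":1,"dz":0,"wx":0,"wy":0,"wz":0,"fingers":-1},
    {"dx":0,"dy":0,"dz":0,"wx":0,"wy":0,"wz":0,"fingers":-1},
  ],
)

```text
t: 11.53
ee_pos: [570.0, 260.7, 224.2]
ee_rot: [-0.591, -0.387, 0.389, 0.592]
contact_force: [0.8, -0.1, -0.2]
grip_width: 51.4
```

The click shows: the push dropped from 7 N to about −1 N and the cap was drawn down. I'll keep pressing home.

Call:
apply_moves(
  steps=[
    {"dx":0,"dy":1,"dz":0,"wx":0,"wy":0,"wz":0,"fingers":-1},
    {"dx":0,"dy":0,"dz":0,"wx":0,"wy":0,"wz":0,"fingers":-1},
  ],
)

```text
t: 11.7
ee_pos: [570.2, 260.7, 223.8]
ee_rot: [-0.591, -0.387, 0.388, 0.591]
contact_force: [-0.7, -0.3, -0.0]
grip_width: 51.3
```

Call:
apply_moves(
  steps=[
    {"dx":0,"dy":1,"dz":0,"wx":0,"wy":0,"wz":0,"fingers":-1},
    {"dx":0,"dy":0,"dz":0,"wx":0,"wy":0,"wz":0,"fingers":-1},
  ],
)

```text
t: 11.87
ee_pos: [570.4, 260.7, 223.7]
ee_rot: [-0.591, -0.387, 0.388, 0.591]
contact_force: [-1.8, -0.9, 1.5]
grip_width: 51.3
```

Call:
apply_moves(
  steps=[
    {"dx":0,"dy":1,"dz":0,"wx":0,"wy":0,"wz":0,"fingers":-1},
    {"dx":0,"dy":0,"dz":0,"wx":0,"wy":0,"wz":0,"fingers":-1},
  ],
)

```text
t: 12.03
ee_pos: [570.5, 260.8, 223.6]
ee_rot: [-0.591, -0.388, 0.388, 0.591]
contact_force: [-2.9, -0.1, 6.1]
grip_width: 51.4
```

Call:
apply_moves(
  steps=[
    {"dx":0,"dy":1,"dz":0,"wx":0,"wy":0,"wz":0,"fingers":-1},
    {"dx":0,"dy":1,"dz":0,"wx":0,"wy":0,"wz":0,"fingers":-1},
    {"dx":0,"dy":0,"dz":0,"wx":0,"wy":0,"wz":0,"fingers":-1},
    {"dx":0,"dy":0,"dz":0,"wx":0,"wy":0,"wz":0,"fingers":-1},
  ],
)

```text
t: 12.37
ee_pos: [570.6, 260.8, 223.4]
ee_rot: [0.591, 0.388, -0.388, -0.591]
contact_force: [-6.2, -1.9, 10.2]
grip_width: 51.4
```

```bash
python3 - <<'E'
from h import *
p,R,s,im,P,d=capmeas("w9"); print(s["ft_torque"].round(2))
m=(d<12)&(P[...,1]>-10)&(P[...,1]<12); h=np.median(P[m][:,1]); print("top y",h)
m=(d<36)&(abs(P[...,1]-h)<2.5)&(np.abs(P[...,0])<24.5); Q=P[m]; print(Q.min(0).round(1),Q.max(0).round(1))
A=np.c_[Q[:,0],Q[:,2],np.ones(len(Q))]; print("slopes",np.linalg.lstsq(A,Q[:,1],rcond=None)[0].round(3))
sc=get_image("scene"); cv2.imwrite("pics/s9.png",cv2.resize(sc["pixels"][100:180,300:380],None,fx=7,fy=7,interpolation=cv2.INTER_CUBIC))
for i in range(4):
    get_image("top"); p,R,s=tool(); print(p.round(2),s["contact_force"].round(2),s["t"])
E
```

```text
[570.6 260.8 223.4] t 12.3667 F [-6.22 -1.9  10.24] w 51.4 ydir [ 2.e-04  1.e-04 -1.e+00]
[-0.36  1.12 -0.01]
top y -3.026237834835593
[-24.5  -5.5 -13.7] [24.5 -0.5 24.3]
slopes [-2.000e-03  1.000e-02 -3.026e+00]
[570.6  260.8  223.41] [-5.65 -2.06  9.5 ] 12.5167
[570.6  260.77 223.41] [-6.07 -2.05 11.34] 12.5667
[570.6  260.77 223.39] [-6.53 -1.48 11.66] 12.6167
[570.59 260.79 223.39] [-6.39 -1.93 10.23] 12.6667
```

View pics/s9.png

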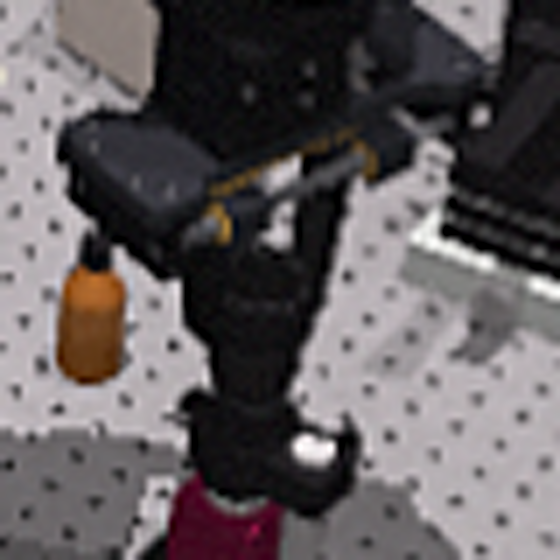

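View pics/w9.png

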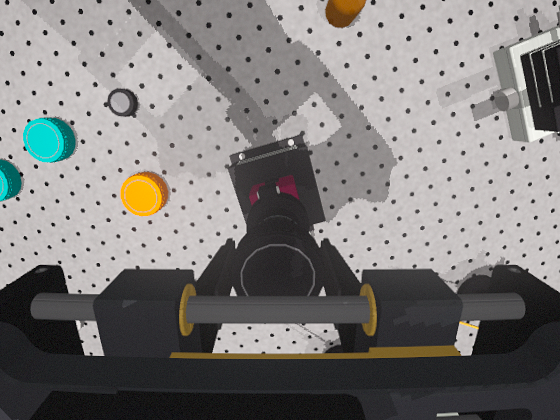

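Call:
apply_moves(
  steps=[
    {"dx":-0.4,"dy":0.5,"dz":0.5,"wx":0,"wy":0,"wz":0,"fingers":-1},
    {"dx":-0.4,"dy":0.5,"dz":0.5,"wx":0,"wy":0,"wz":0,"fingers":-1},
    {"dx":0,"dy":0,"dz":0,"wx":0,"wy":0,"wz":0,"fingers":-1},
    {"dx":0,"dy":0,"dz":0,"wx":0,"wy":0,"wz":0,"fingers":-1},
    {"dx":0,"dy":0,"dz":0,"wx":0,"wy":0,"wz":0,"fingers":-1},
    {"dx":0,"dy":0,"dz":0,"wx":0,"wy":0,"wz":0,"fingers":-1},
  ],
)

```text
t: 13.17
ee_pos: [570.5, 260.8, 223.4]
ee_rot: [0.592, 0.389, -0.387, -0.591]
contact_force: [-3.6, -1.5, 11.8]
grip_width: 51.7
```

```bash
python3 - <<'E'
from h import *
p,R,s,im,P,d=capmeas("w10")
m=(d<12)&(P[...,1]>-10)&(P[...,1]<12); print("top y",np.median(P[m][:,1]))
print(job_done())
E
```

```text
[570.5 260.8 223.4] t 13.1667 F [-3.57 -1.5  11.81] w 51.7 ydir [ 0.0037  0.0012 -1.    ]
top y -3.065740928417895
the job is handed in; nothing more can be done
None
```

I capped the bare lens and handed the job in at about 13 s, with the gripper still holding the cap pressed down. `job_done()` gives no verdict, so this rests on my own readings.

- **Pick-up:** I took the black closed 52 mm cap at about (523, 2) mm, held at 40 N with a grip width of about 51 mm.
- **Click:** I set the cap over the lens at about (573, 260) mm and lowered it in 1 mm steps. The push rose to about 7 N, then dropped to −1 N as the cap drew down.
- **Seated:** The cap came to rest with its inner face at z ≈ 221.7 mm. My camera estimate of the rim was about 221–222 mm.
- **Final hold:** The last reading was a steady push of about 12 N. The cap had not slipped in the grip (0.1 mm) and its top was level to within about 0.6°.

**Disagreements:**
- A sideways force of about 6 N built up during the final press. A small correction brought it down to about 4 N, but not to zero.
- After that correction the tool leaned about 0.2°.
- The top and scene cameras put the lens about 4 mm from where the wrist camera did. I relied on the wrist camera, and the clean click supports that.

I did not touch the other loose things on purpose, but I took no final overview picture to confirm they are all where they were.

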